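Clamp a reagent jar in the V of the jar vise

ROBOT

A 7-joint arm with a two-finger parallel gripper is mounted at the origin on a cart in front of the work surface, level with it; the furniture and walls round the work are solid. World frame = base frame: x ahead of the robot, y to its left, z up, the work surface at z = 0. Lengths are in mm, angles in degrees, forces in N, time in s.
With the tool pointing down it reaches from about 425 to 1025 mm from the base axis. Payload 3.6 kg.
Tool frame: the origin (TCP) lies on the mounting face of the last link; the fingertips stand 173 mm ahead of it and the grasp point (between the pads) lies manip.tcp_to_grasp ahead of it (manip.tcp_to_grasp is the distance from the TCP to the grasp point, in mm); z points along the fingers, y is the line along which they close (so a half turn about z gives the same grasp; the last joint's range is limited). The gripper opens to 85 mm and grips with 20 to 120 N. Pads are 22 mm wide; open, the fingers measure 114 mm over their backs; the gripper's body (76 mm by 85 mm) begins 54 mm behind the grasp point. The pads swing forward as they close: fully open they stand 13 mm farther back than shut.
Start: joints at [60.648, 33.873, 2.773, 92.16, -1.908, 54.013, -1.931], TCP at [294.838, -662.345, 404.702] pointing down, gripper open.
Joint ranges: [-153.93, 153.93], [-27.13, 128.08], [-72.61, 78.16], [10.71, 143.7], [-87.88, 267.88], [4.46, 118.87], [-176.78, 176.78]. Speed limits (degrees/s): [147.25, 147.25, 180, 180, 180, 180, 180].

INTERFACE

Orientations are given as [roll, pitch, yaw] about the fixed x, y, z axes, in that order (R = Rz(yaw) Ry(pitch) Rx(roll)).
In Python, from cell import manip gives the robot as it stands.
- The arm moves only by the tool step_arm, never from a script. Its argument "commands" is a list of rows, each an object with "linear": the shift along the tool's x, y, z in units of 25 mm (1.0 is 25 mm), a list of three; "rotation": the turn, a rotation vector about the tool's x, y, z in units of 6 degrees (1.0 is 6 degrees), a list of three; "fingers": the finger opening in mm, from 0 to 85.4. A call has 1 to 20 rows; each row shifts and turns the commanded pose from where the row before left it, along the tool's axes as they then stand; what a row does not reach is not made up. A row lasts 1/12 s, in which the tool goes at most 41.7 mm and 7.16 degrees, less where a joint would pass 70% of its speed; a pose out of reach is approached as far as the arm can. A call is refused whole if a number of a shift passes 1 or a number of a turn 1, either way. A call with a gripper value outside its range is refused whole. The fingers move at their own pace and stop on an object; "squeeze" is the grip in N (left out, the last holds). Time passes only in rows, so rows that do not move let the fingers close. It gives the time, the measured TCP pose, the force, the opening and the grip force at its end, in the units of the state.
- manip.state(): the state, without advancing time (a new reading comes with each control period).
- manip.camera(name): name is "scene" or "side" or "wrist"; returns (picture, depth): 400x640x3 uint8, red, green, blue; 400x640 float32, mm along the optical axis (not along the pixel's ray), 0 where there is no reading.
- manip.calibration(name): a dict with "fx", "fy", "cx", "cy" (pixels), "R" (3x3) and "t" (3): a world point X has camera coordinates R X + t. Camera axes: x right, y down, z forward; pixel columns grow to the right and rows downward; lengths in mm; the calibration is good to about 2 mm. A picture is of the moment at which its call begins: read the wrist's pose just before it. calibration takes no time and is no camera call; for the wrist camera it gives the pose at the moment of the call.
- manip.hand_in(): hands the job in; it is judged then, once.
Trained networks look in the newest picture that a camera, given by its name, has taken for a name from the list of things; names that differ only in an ending like _2 or _b are one class to them, and where a whole thing is asked for, a point or a joint stands for the part that bears it (a point fixed in the world has none). Each returns a list of dicts, best first, with "conf" (0 to 1); they miss things now and then, are a little off and sometimes report something else, mostly with a low value. They report only what shows in the picture. A call takes as long as a camera call.
- manip.recognise(camera, query): "centre" ([x, y, z] in mm, in world coordinates, good to about 4 mm: the middle of the surface that is visible of it).
- manip.cut_out(camera, query): "region" (400x640 bool, what is visible of it).
The state is a dict: "clock": time; "joint_positions": joint angles; "joint_vel": joint speeds; "joint_torque": joint torques, N m; "ee_pos": TCP position; "tcp_rot": TCP orientation; "force": force on the tool from outside, world axes, zero at the start; "ft_torque": the same for the moment, N m; "grip_width": finger opening in mm; "gripper_force": force on a finger pad.
Only numpy, scipy, OpenCV 4.12 (cv2) and the standard library are available. Lean on these libraries where they do the work, as an engineer would, in place of code of your own. Each camera call takes 0.05 s, during which the arm holds its last target. There are 200 camera calls.

TASK

Stand the white glass jar with the red lid upright in the jar vise and slide the jaw up behind it until the jar settles centred in the V, bearing on both white faces, and stays clamped there when you let go, so that it is held steady for opening. Clamp it snugly but gently: the glass is thin and chips if it is forced against the faces or dropped or tipped over. Leave the beaker, the vial and the brown bottle where they are.

Things in the scene. Friction and masses are not known exactly. Their poses are not given: they have to be found in the camera images.
- jar: White glass reagent jar with a red screw lid, standing on the bench: round, 59 mm in diameter, 82 mm high in all; the lid is the top 18 mm and 56 mm in diameter. The glass of its lower 40 mm is bare and slippery, label and lid above are not. 0.25 to 0.4 kg. Origin at the centre of its underside, z up.
- vise: Jar vise fixed to the bench, 220 x 116 mm, blue V-block at one end, blue jaw sliding on two steel rods. Origin under the middle of the base; +x runs from jaw to V, z up. Jar bed at z = 16 mm. V-block x = 32 to 100 mm, top z = 54 mm. Rods along x at y = +-46 mm, 10 mm thick, axis z = 34 mm. Rear bracket x = -113 to -99 mm, top z = 48 mm. A jar set down at x = 12 mm, y = 0 touches neither side.
- vise_bed: Thin smooth black plastic sheet on the vise's base between the rods, 108 x 70 mm, on which the jar stands; its origin is under its middle, top 2 mm above it (16 mm above the bench).
- v_face_left: White slippery plastic liner of the V face on the +y side of the vise: 47 mm long, 36 mm high (17 to 53 mm above the bench), 5 mm thick. Origin at its middle; its own -x axis is the face's outward normal, 45 degrees from the vise's -x. The jar is seated when it bears on both faces; its glass chips when it is forced against one with more than 9 N.
- v_face_right: The same liner on the -y side; its own -x axis is its outward normal. The two faces stand at 90 degrees.
- seat (a point): Point on the bed (z = 16 mm) where the middle of the jar's underside comes when it is seated against both V faces; x = 30 mm, y = 0 in the vise's frame. Its axes are the vise's.
- jaw (a joint): Travel of the jaw towards the V (vise +x), in m: 0 is fully back, 0.066 its limit; starts between 0 and 0.005. A friction brake drags on it with 9 N either way and holds it where it is left: a push of P newtons against a seated jar clamps it with about P - 9, of which up to 9 N remain after letting go. A clamping force of 6 to 9 N is snug; each V face takes 0.7 of it.
- jaw_front (a point): Middle of the front face of the jaw's cross-bar, 36 mm above the bench; axes as the vise's. From it a grey round slippery pad, 26 mm across, stands forward on a screw and meets the jar; its rubber buffer gives about 1 mm per 12 N. The pad's front is 12 to 32 mm ahead of this point, locked at a setting not known more closely, so where the jaw comes to bear must be felt.
- jaw_push (a point): Middle of the rear face of the black upright thumb plate on the jaw, where to push towards the vise's +x: 81 mm above the bench; axes as the vise's. The plate is 44 mm wide (y), 8 mm thick (x), from 52 to 96 mm above the bench; the cross-bar's front is 16 mm ahead of this point, its top 52 mm above the bench.
- beaker: Glass beaker, 54 mm across, 70 mm high, bystander; origin under its middle.
- vial: Small vial with a black cap, 27 mm across, 56 mm high, bystander; origin under its middle.
- amber_bottle: Brown bottle, 60 mm across, 138 mm high, bystander; origin under its middle.

How it is judged (in metres and radians):
On the way:
1. the jar stands upright on the vise bed between jaw and V, let go of (contact force between jar and vise_bed above 0.5 N and angle between jar's own z axis and vertical below 0.08 rad and horizontal distance between jar and seat below 0.045 m and contact force between the fingers and jar below 0.1 N), for 0.2 s.
At the end, for the whole second after the job is handed in: The jar stands upright (within 3 degrees) on the vise bed, centred in the V (within 4 mm of the seat), clamped by the jaw so that it presses on each of the two V faces with more than 1.5 N, at rest and let go of (contact force between jar and v_face_left above 1.5 N and contact force between jar and v_face_right above 1.5 N and horizontal distance between jar and seat below 0.004 m and angle between jar's own z axis and vertical below 0.05 rad and z of jar in the frame of seat between -0.004 and 0.004 m and linear speed of jar below 0.01 m/s); the robot touches nothing.
It fails at once if the jar is forced against a V face with more than 9 N (contact force between jar and v_face_left above 9 N or contact force between jar and v_face_right above 9 N).
It fails at once if the jar is dropped (it falls freely, faster than 0.45 m/s) (contact force between the fingers and jar below 0.05 N and linear speed of jar above 0.45 m/s).
It fails at once if the jar is tipped by more than 30 degrees (angle between jar's own z axis and vertical above 0.52 rad).
It fails at once if the beaker, the vial or the brown bottle is moved by more than 20 mm (distance of any of beaker, vial, amber_bottle from where it was at the start of the episode above 0.02 m).
It also fails if it takes over 50 s, if anything falls off the work surface, if the arm or the gripper's body presses on something with over 40 N, if the wrist force passes 120 N, or if a joint passes its speed limit or range.

## Working session

There is one attempt and no reset: what is moved stays moved. The work goes in short steps, Python scripts to look and compute and a tool call to move; the robot and the scene stay as the last step left them, time stands still between calls to the robot, and variables do not carry over. Pictures are saved under pics/ and viewed, at most 10 in all, crops included, and the job is handed in when it is done.

Besides the shell and the picture viewer there is one more tool, called after "Request:" as name(argument=value, ...) on one line, values as JSON. step_arm: Moves the arm, as the interface text tells. Its arguments: {"type":"object","properties":{"commands":{"type":"array"},"squeeze":{"type":"number"}},"required":["commands"]}

```bash
ls; mkdir -p pics
python3 - <<'E'
from cell import manip
import cv2,numpy as np
print(manip.state(), manip.tcp_to_grasp)
for c in ["scene","side"]:
    p,d=manip.camera(c); cv2.imwrite(f"pics/{c}0.png",p[:,:,::-1])
    for q in ["jar","vise","vise_bed","v_face_left","v_face_right","jaw_front","jaw_push","beaker","vial","amber_bottle"]:
        print(c,q,[(np.round(r["centre"]).tolist(),round(r["conf"],2)) for r in manip.recognise(c,q)[:2]])
E
```

```text
pics
{'clock': 0.0, 'joint_positions': array([60.64756997, 33.92813102,  2.76508062, 92.23708748, -1.90800065,
       54.01409341, -1.930104  ]), 'joint_vel': array([-0.02617375,  0.07732057,  0.07139889,  0.01694886, -0.03510595,
        0.02458782,  0.03845809]), 'joint_torque': array([ 4.33273126e-04, -5.48688340e+01,  1.54627025e+00, -1.98124301e+01,
        9.28778347e-03,  8.73537851e-03, -6.91558970e-07]), 'ee_pos': array([ 294.69485262, -661.91864621,  403.50476888]), 'tcp_rot': array([-1.79866894e+02,  6.24078736e-03,  2.40025085e+01]), 'force': array([-0.31644728, -1.10962546, -0.12889204]), 'ft_torque': array([-0.00822679,  0.0385466 , -0.046969  ]), 'gripper_force': 0.0, 'grip_width': 85.40250135650453} 154.70000000000002
scene jar [([508.0, -261.0, 68.0], 0.8)]
scene vise []
scene vise_bed [([547.0, 171.0, 15.0], 0.55)]
scene v_face_left []
scene v_face_right []
scene jaw_front [([488.0, 125.0, 38.0], 0.63)]
scene jaw_push [([487.0, 123.0, 34.0], 0.72), ([489.0, 127.0, 42.0], 0.51)]
scene beaker [([681.0, -206.0, 48.0], 0.81), ([546.0, 170.0, 15.0], 0.33)]
scene vial [([367.0, -93.0, 39.0], 0.81), ([683.0, -208.0, 44.0], 0.41)]
scene amber_bottle []
side jar [([513.0, -253.0, 72.0], 0.69), ([371.0, -90.0, 41.0], 0.59)]
side vise [([532.0, 187.0, 37.0], 0.58)]
side vise_bed [([547.0, 191.0, 20.0], 0.63)]
side v_face_left [([474.0, 153.0, 46.0], 0.25)]
side v_face_right [([594.0, 192.0, 43.0], 0.52)]
side jaw_front []
side jaw_push [([476.0, 156.0, 42.0], 0.82)]
side beaker [([690.0, -205.0, 45.0], 0.61)]
side vial [([374.0, -92.0, 46.0], 0.5), ([640.0, 403.0, 86.0], 0.22)]
side amber_bottle [([637.0, 404.0, 87.0], 0.65), ([694.0, -204.0, 46.0], 0.22)]
```

View pics/scene0.png

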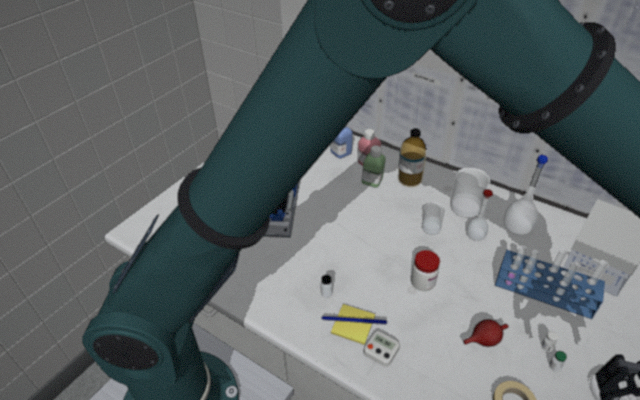

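View pics/side0.png

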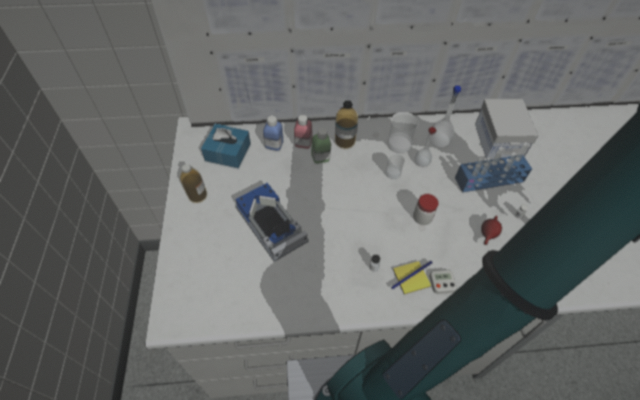

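```bash
cat > h.py <<'E'
from cell import manip
import cv2,numpy as np
from scipy.optimize import least_squares
from scipy.spatial.transform import Rotation as Ro
def cloud(c,d,cal):
    v,u=np.mgrid[:400,:640]; P=np.stack([(u-cal["cx"])/cal["fx"]*d,(v-cal["cy"])/cal["fy"]*d,d],-1)
    return (P-np.array(cal["t"]))@np.array(cal["R"])
def look(c):
    cal=manip.calibration(c); p,d=manip.camera(c); return p,d,cloud(c,d,cal),cal
def circ(P,r):
    return least_squares(lambda a:np.hypot(P[:,0]-a[0],P[:,1]-a[1])-r,P[:,:2].mean(0)).x
E
python3 - <<'E'
from h import *
for c in ["scene","side"]:
    p,d,W,cal=look(c); h=cv2.cvtColor(p,cv2.COLOR_RGB2HSV)
    red=((h[...,0]<8)|(h[...,0]>172))&(h[...,1]>120)&(d>0)
    m=red&(np.hypot(W[...,0]-510,W[...,1]+258)<45)&(W[...,2]>30)&(W[...,2]<110)
    P=W[m]; top=P[P[:,2]>np.percentile(P[:,2],60)-0]
    zt=np.median(P[P[:,2]>76][:,2]); T=P[abs(P[:,2]-zt)<4]
    print(c,len(P),zt,T[:,:2].mean(0),(T[:,:2].min(0)+T[:,:2].max(0))/2,np.ptp(T[:,:2],axis=0))
    if c=="side":
        r=(W[...,2]>8)&(W[...,2]<120)&(abs(W[...,0]-540)<140)&(abs(W[...,1]-180)<120)&(d>0)
        Q=W[r];np.save("vise.npy",np.c_[Q,p[r]])
        rect=cv2.minAreaRect(Q[:,:2].astype(np.float32));print(len(Q),rect,np.percentile(Q[:,2],[5,50,95]))
        img=np.full((560,640,3),255,np.uint8)
        for x,y,z,*k in np.c_[Q,p[r]]: cv2.circle(img,(int((x-380)*2),int((300-y)*2)),2,tuple(int(a) for a in k[::-1]),-1)
        cv2.imwrite("pics/top.png",cv2.resize(np.hstack([img]),None,fx=1,fy=1))
E
```

```text
scene 412 80.32300617141959 [ 523.01673202 -262.69076632] [ 524.06885296 -262.21871738] [55.34144498 53.49895865]
side 209 81.52067231112385 [ 520.63185585 -259.97024575] [ 520.33914754 -260.45394949] [50.04867999 49.51934386]
2956 ((531.9146118164062, 185.30307006835938), (222.5282745361328, 114.9751205444336), 30.347566604614258) [12.15382921 36.39658332 59.07387348]
```

View pics/top.png

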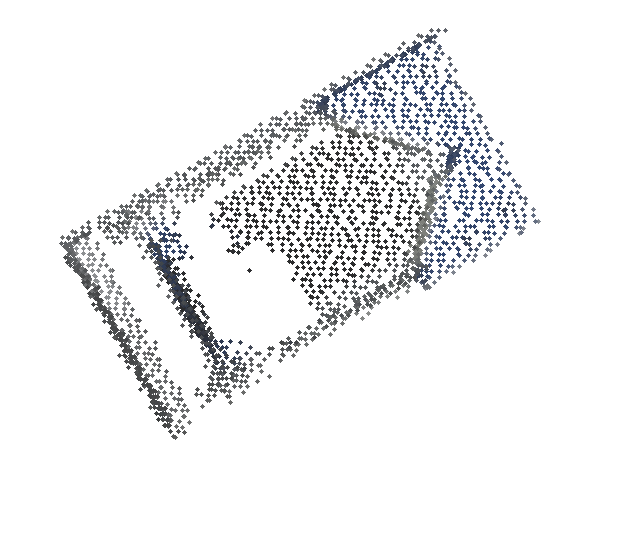

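Request:
step_arm(commands=[{"linear": [0.5,-0.37,0],"rotation": [0,0,0],"fingers": 85},{"linear": [0.98,-0.73,0],"rotation": [0,0,0],"fingers": 85},{"linear": [0.98,-0.73,0],"rotation": [0,0,0],"fingers": 85},{"linear": [0.98,-0.73,0],"rotation": [0,0,0],"fingers": 85},{"linear": [0.98,-0.73,0],"rotation": [0,0,0],"fingers": 85},{"linear": [0.98,-0.73,0],"rotation": [0,0,0],"fingers": 85},{"linear": [0.98,-0.73,0],"rotation": [0,0,0],"fingers": 85},{"linear": [0.98,-0.73,0],"rotation": [0,0,0],"fingers": 85},{"linear": [0.98,-0.73,0],"rotation": [0,0,0],"fingers": 85},{"linear": [0.98,-0.73,0],"rotation": [0,0,0],"fingers": 85},{"linear": [0.98,-0.73,0],"rotation": [0,0,0],"fingers": 85},{"linear": [0.98,-0.73,0],"rotation": [0,0,0],"fingers": 85},{"linear": [0.98,-0.73,0],"rotation": [0,0,0],"fingers": 85},{"linear": [0.98,-0.73,0],"rotation": [0,0,0],"fingers": 85},{"linear": [0.98,-0.73,0],"rotation": [0,0,0],"fingers": 85},{"linear": [0.5,-0.37,0],"rotation": [0,0,-0.5],"fingers": 85},{"linear": [0,0,0],"rotation": [0,0,-0.5],"fingers": 85},{"linear": [0,0,0],"rotation": [0,0,-0.06],"fingers": 85},{"linear": [0,0,0],"rotation": [0,0,0],"fingers": 85},{"linear": [0,0,0],"rotation": [0,0,0],"fingers": 85}])

```text
clock: 2.87
ee_pos: [518.8, -263.4, 404.7]
tcp_rot: [180.0, 0.0, 30.2]
force: [-0.0, -0.3, 0.5]
grip_width: 85.1
gripper_force: 0.0
```

```bash
cat > jarpos.py <<'E'
from h import *
s=manip.state(); print(s["clock"],s["joint_positions"].round(1),s["ee_pos"].round(1),s["tcp_rot"].round(2),s["force"].round(1))
for c in ["wrist","scene","side"]:
    p,d,W,cal=look(c); h=cv2.cvtColor(p,cv2.COLOR_RGB2HSV)
    if c=="wrist": cv2.imwrite("pics/w%.1f.png"%s["clock"],p[:,:,::-1])
    red=((h[...,0]<8)|(h[...,0]>172))&(h[...,1]>110)&(d>0)
    m=red&(np.hypot(W[...,0]-520,W[...,1]+260)<50)&(W[...,2]>74)&(W[...,2]<95)
    P=W[m]
    if len(P)<30: print(c,"none",len(P)); continue
    (x,y),r=cv2.minEnclosingCircle(P[:,:2].astype(np.float32))
    print(c,len(P),np.median(P[:,2]),P[:,:2].mean(0),(x,y,r))
E
python3 jarpos.py; ls pics
```

```text
2.8667 [ 23.6  23.6  -1.5 111.    0.9  45.5 -38.2] [ 518.8 -263.4  404.7] [1.7999e+02 4.0000e-02 3.0230e+01] [-0.  -0.3  0.5]
wrist 3038 82.16166202597148 [ 529.21560834 -260.57743524] (528.0919189453125, -261.0528869628906, 27.872966766357422)
scene 386 80.11521485242264 [ 522.2879862  -262.93481048] (523.3729858398438, -262.092529296875, 28.669139862060547)
side 55 81.62883041491682 [ 527.64114857 -244.60517985] (526.346435546875, -248.49794006347656, 20.73147964477539)
scene0.png
side0.png
top.png
w2.9.png
```

View pics/w2.9.png

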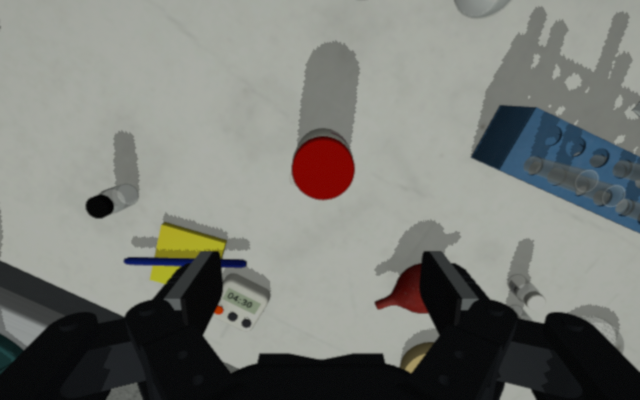

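Request:
step_arm(commands=[{"linear": [0.27,0.07,0.5],"rotation": [0,0,0],"fingers": 85},{"linear": [0,0,1],"rotation": [0,0,0],"fingers": 85},{"linear": [0,0,1],"rotation": [0,0,0],"fingers": 85},{"linear": [0,0,1],"rotation": [0,0,0],"fingers": 85},{"linear": [0,0,1],"rotation": [0,0,0],"fingers": 85},{"linear": [0,0,0.5],"rotation": [0,0,0],"fingers": 85},{"linear": [0,0,0],"rotation": [0,0,0],"fingers": 85},{"linear": [0,0,0],"rotation": [0,0,0],"fingers": 85},{"linear": [0,0,0],"rotation": [0,0,0],"fingers": 85}])

```text
clock: 3.77
ee_pos: [527.0, -260.8, 280.6]
tcp_rot: [179.9, -0.1, 30.3]
force: [-0.0, 0.1, 0.8]
grip_width: 85.1
gripper_force: 0.0
```

```bash
python3 jarpos.py
```

```text
3.7667 [ 23.   33.7  -1.5 115.2   1.6  31.1 -39.2] [ 527.  -260.8  280.6] [ 1.7991e+02 -7.0000e-02  3.0350e+01] [-0.   0.1  0.8]
wrist 7911 82.12269972092889 [ 530.09047849 -260.18102809] (528.5841674804688, -261.23577880859375, 28.002317428588867)
scene 386 80.06825816822266 [ 522.4067473  -262.91353796] (524.8120727539062, -261.8070373535156, 28.14061737060547)
side none 0
```

Request:
step_arm(commands=[{"linear": [0.04,0.02,0.5],"rotation": [0,0,0],"fingers": 85},{"linear": [0,0,0.9],"rotation": [0,0,0],"fingers": 85},{"linear": [0,0,0.9],"rotation": [0,0,0],"fingers": 85},{"linear": [0,0,0.56],"rotation": [0,0,0],"fingers": 85},{"linear": [0,0,0],"rotation": [0,0,0],"fingers": 85},{"linear": [0,0,0],"rotation": [0,0,0],"fingers": 85},{"linear": [0,0,0],"rotation": [0,0,0],"fingers": 70},{"linear": [0,0,0],"rotation": [0,0,0],"fingers": 64},{"linear": [0,0,0],"rotation": [0,0,0],"fingers": 60},{"linear": [0,0,0],"rotation": [0,0,0],"fingers": 56},{"linear": [0,0,0],"rotation": [0,0,0],"fingers": 50},{"linear": [0,0,0],"rotation": [0,0,0],"fingers": 45},{"linear": [0,0,0],"rotation": [0,0,0],"fingers": 45},{"linear": [0,0,0],"rotation": [0,0,0],"fingers": 45},{"linear": [0,0,0],"rotation": [0,0,0],"fingers": 45}], squeeze=35)

```text
clock: 5.17
ee_pos: [528.0, -260.7, 209.5]
tcp_rot: [179.9, -0.1, 30.3]
force: [-1.1, 0.4, 6.6]
grip_width: 57.6
gripper_force: 37.5
```

Request:
step_arm(commands=[{"linear": [0,0,-0.2],"rotation": [0,0,0],"fingers": 45},{"linear": [0,0,-0.6],"rotation": [0,0,0],"fingers": 45},{"linear": [0,0,-0.8],"rotation": [0,0,0],"fingers": 45},{"linear": [0,0,-0.8],"rotation": [0,0,0],"fingers": 45},{"linear": [0,0,-0.8],"rotation": [0,0,0],"fingers": 45},{"linear": [0,0,0],"rotation": [0,0,0],"fingers": 45}])

```text
clock: 5.67
ee_pos: [528.3, -260.9, 291.5]
tcp_rot: [179.7, -0.2, 30.3]
force: [1.3, -0.9, -3.2]
grip_width: 58.0
gripper_force: 38.9
```

Request:
step_arm(commands=[{"linear": [0.1,-0.3,-0.2],"rotation": [0,0,0],"fingers": 45},{"linear": [0.3,-0.6,-0.2],"rotation": [0,0,0],"fingers": 45},{"linear": [0.4,-0.9,-0.2],"rotation": [0,0,0],"fingers": 45},{"linear": [0.4,-0.9,-0.2],"rotation": [0,0,0],"fingers": 45},{"linear": [0.4,-0.9,-0.2],"rotation": [0,0,0],"fingers": 45},{"linear": [0.4,-0.9,-0.2],"rotation": [0,0,0],"fingers": 45},{"linear": [0.4,-0.9,-0.2],"rotation": [0,0,0],"fingers": 45},{"linear": [0.4,-0.9,-0.2],"rotation": [0,0,0],"fingers": 45},{"linear": [0.4,-0.9,-0.2],"rotation": [0,0,0],"fingers": 45},{"linear": [0.4,-0.9,-0.2],"rotation": [0,0,0],"fingers": 45},{"linear": [0.4,-0.9,-0.2],"rotation": [0,0,0],"fingers": 45},{"linear": [0.4,-0.9,-0.2],"rotation": [0,0,0],"fingers": 45},{"linear": [0.4,-0.9,-0.2],"rotation": [0,0,0],"fingers": 45},{"linear": [0.4,-0.9,-0.2],"rotation": [0,0,0],"fingers": 45},{"linear": [0.4,-0.9,-0.2],"rotation": [0,0,0],"fingers": 45},{"linear": [0.4,-0.9,-0.2],"rotation": [0,0,0],"fingers": 45},{"linear": [0.4,-0.9,-0.2],"rotation": [0,0,0],"fingers": 45},{"linear": [0.3,-0.6,0],"rotation": [0,0,0],"fingers": 45},{"linear": [0,-0.3,0],"rotation": [0,0,0],"fingers": 45},{"linear": [0,0,0],"rotation": [0,0,0],"fingers": 45}])

```text
clock: 7.33
ee_pos: [476.8, 156.2, 372.0]
tcp_rot: [-179.9, 0.2, 30.6]
force: [0.1, 0.5, -3.3]
grip_width: 58.0
gripper_force: 38.8
```

```bash
cat > vise.py <<'E'
from h import *
s=manip.state(); print(s["clock"],s["joint_positions"].round(1),s["ee_pos"].round(1),s["tcp_rot"].round(2),s["force"].round(1),s["grip_width"])
p,d,W,cal=look("wrist"); cv2.imwrite("pics/w%.1f.png"%s["clock"],p[:,:,::-1])
r=(W[...,2]>6)&(W[...,2]<120)&(abs(W[...,0]-540)<140)&(abs(W[...,1]-180)<125)&(d>0)
Q=W[r]; np.savez("wv.npz",Q=Q,c=p[r])
print(len(Q),cv2.minAreaRect(Q[:,:2].astype(np.float32)))
h=cv2.cvtColor(p,cv2.COLOR_RGB2HSV)
b=r&(h[...,0]>100)&(h[...,0]<130)&(h[...,1]>100)&(abs(W[...,2]-54)<5)
B=W[b]; print(len(B),np.median(B[:,2]),cv2.minAreaRect(B[:,:2].astype(np.float32)))
E
python3 vise.py
```

```text
7.3333 [-22.   20.7  -1.7 122.2   0.9  37.3 -83.6] [476.8 156.2 372. ] [-179.91    0.19   30.61] [ 0.1  0.5 -3.3] 57.958237533787155
24643 ((525.221435546875, 178.8511962890625), (191.94488525390625, 116.27217864990234), 29.767671585083008)
4340 53.926000158062635 ((538.6260986328125, 185.29510498046875), (146.27565002441406, 106.68580627441406), 30.23874855041504)
```

View pics/w7.3.png

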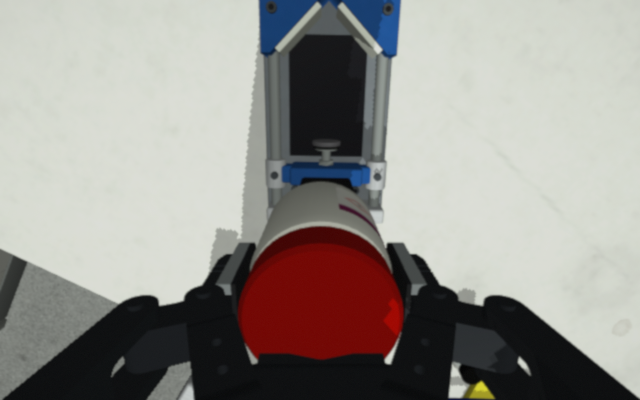

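Run:
```python
from h import *
z=np.load("wv.npz"); Q=z["Q"]; c=z["c"].astype(np.uint8)
hs=cv2.cvtColor(c[None],cv2.COLOR_RGB2HSV)[0]
blue=(hs[:,0]>100)&(hs[:,0]<130)&(hs[:,1]>100)
a=np.deg2rad(30.35); R=np.array([[np.cos(a),np.sin(a)],[-np.sin(a),np.cos(a)]])
V=(Q[:,:2]-[532,185])@R.T; Z=Q[:,2]
def pc(m,n): print(n,m.sum(),"x",np.percentile(V[m,0],[1,50,99]).round(1),"y",np.percentile(V[m,1],[1,50,99]).round(1),"z",np.percentile(Z[m],[2,50,98]).round(1))
pc(blue&(V[:,0]>15)&(Z>51)&(V[:,1]>30),"Vblk+"); pc(blue&(V[:,0]>15)&(Z>51)&(V[:,1]<-30),"Vblk-")
pc(blue&(V[:,0]<0),"jaw blue")
pc((c.max(1)<60)&(abs(Z-16)<4),"bed")
pc((V[:,0]<-20)&(V[:,0]>-90)&(abs(V[:,1])<14)&(Z>24)&(Z<51)&~blue,"pad")
g=np.polyfit
for s in (1,-1): # rods centreline & outer side slope
    m=(V[:,0]>-35)&(V[:,0]<25)&(abs(V[:,1]*s-46)<7)&(Z>36); print("rod",s,m.sum(),g(V[m,0],V[m,1],1))
    m=(V[:,0]>30)&(abs(V[:,1])<48)&(abs(V[:,1])>8)&(V[:,1]*s>0)&(Z>22)&(Z<50)&~blue&(c.min(1)>90); print("face",s,m.sum(),g(V[m,0],V[m,1],1) if m.sum()>20 else "")
```

```text
Vblk+ 1114 x [41.4 61.  77.6] y [30.4 41.3 49.9] z [52.6 54.2 56.3]
Vblk- 1421 x [40.5 62.4 78.2] y [-55.9 -44.9 -30.5] z [52.6 54.2 55.9]
jaw blue 1570 x [-67.6 -56.2 -51.8] y [-40.5  -1.3  36.8] z [26.1 51.3 56.3]
bed 8424 x [-46.7  10.5  58.6] y [-36.   -2.4  31.5] z [14.6 16.2 17.8]
pad 454 x [-52.3 -36.  -30.4] y [-12.8  -1.3  10.1] z [28.6 38.4 45.2]
rod 1 734 [-5.80214618e-03  4.38329742e+01]
face 1 156 [-0.93834852 75.62941544]
rod -1 736 [-9.3223956e-03 -4.7503083e+01]
face -1 224 [  0.86578905 -76.42466994]
```

Run:
```python
from h import *
z=np.load("wv.npz"); Q=z["Q"]; c=z["c"].astype(np.uint8)
hs=cv2.cvtColor(c[None],cv2.COLOR_RGB2HSV)[0]
blue=(hs[:,0]>100)&(hs[:,0]<130)&(hs[:,1]>100)
a=np.deg2rad(30.35); R=np.array([[np.cos(a),np.sin(a)],[-np.sin(a),np.cos(a)]])
V=(Q[:,:2]-[532,185])@R.T; Z=Q[:,2]
for lo in range(-60,60,6):
    m=blue&(V[:,0]>15)&(Z>51)&(V[:,1]>=lo)&(V[:,1]<lo+6)
    if m.sum()>5: print(lo+3,m.sum(),np.percentile(V[m,0],[0,3]).round(1),end="; ")
S=np.load("vise.npy"); SV=(S[:,:2]-[532,185])@R.T
hs=cv2.cvtColor(S[None,:,3:].astype(np.uint8),cv2.COLOR_RGB2HSV)[0]; sb=(hs[:,0]>95)&(hs[:,0]<135)&(hs[:,1]>80)
print("\nside:")
for lo in range(-60,60,6):
    m=sb&(SV[:,0]>15)&(S[:,2]>50)&(SV[:,1]>=lo)&(SV[:,1]<lo+6)
    if m.sum()>5: print(lo+3,m.sum(),np.percentile(SV[m,0],[0,3,99]).round(1),end="; ")
m=(S[:,3:].max(1)<60)&(abs(S[:,2]-16)<4); print("bed",np.percentile(SV[m],[1,50,99],axis=0).round(1))
m=(SV[:,0]<-85)&(S[:,2]>44); print("bracket",np.percentile(SV[m],[2,50,98],axis=0).round(1))
m=(SV[:,0]>-80)&(SV[:,0]<-20)&(S[:,2]>60); print("plate",m.sum(),np.percentile(SV[m],[2,50,98],axis=0).round(1))
s=manip.state(); print(s["ee_pos"])
p,d,W,cal=look("wrist"); h=cv2.cvtColor(p,cv2.COLOR_RGB2HSV)
red=((h[...,0]<8)|(h[...,0]>172))&(h[...,1]>110)&(d>0)&(W[...,2]>200)
zt=np.percentile(W[red][:,2],90);T=W[red&(abs(W[...,2]-zt)<3)];print("lid z",zt,len(T),cv2.minEnclosingCircle(T[:,:2].astype(np.float32)))
TV=(T[:,:2]-s["ee_pos"][:2])@R.T; print(np.percentile(TV,[0.5,99.5],axis=0))
```

```text
-57 149 [39.8 41.3]; -51 395 [39.6 40.5]; -45 333 [41.4 44.1]; -39 306 [49.  51.3]; -33 238 [54.7 56.7]; -27 179 [60.8 62.4]; -21 104 [67.4 68.4]; -15 33 [73.2 73.7]; 9 31 [73.3 73.8]; 15 99 [67.7 68.8]; 21 171 [61.3 63. ]; 27 233 [55.7 57.6]; 33 289 [50.1 52.2]; 39 302 [43.3 45.8]; 45 385 [40.6 41.9]; 51 138 [40.7 41.8]; 
side:
-51 29 [37.  40.6 98.3]; -45 34 [40.3 43.4 98.2]; -39 30 [ 52.5  53.4 101.6]; -33 25 [ 54.5  58.  101.8]; -27 23 [ 64.4  64.4 102.2]; -21 20 [ 67.   67.4 103.3]; -15 15 [ 74.5  75.3 103. ]; -9 13 [ 79.1  79.2 102.7]; -3 11 [81.6 82.3 99. ]; 3 16 [ 79.5  80.8 103.6]; 9 14 [75.  75.9 99.2]; 15 21 [ 69.8  71.3 101.1]; 21 24 [ 66.1  66.3 102.4]; 27 25 [ 57.2  57.7 101.7]; 33 27 [53.8 54.9 96.7]; 39 29 [47.1 47.8 98.2]; 45 41 [ 36.1  40.2 103.6]; 51 24 [ 41.   41.7 100.3]; bed [[-31.6 -32.7]
 [ 12.4   2.7]
 [ 53.8  31.6]]
bracket [[-107.8  -50.6]
 [-101.3    2.7]
 [ -93.9   51.8]]
plate 139 [[-72.4 -21.4]
 [-69.5  -0.3]
 [-63.5  20.2]]
[477.25285996 154.38519843 372.04794098]
lid z 245.30189386261506 15432 ((477.24639892578125, 153.4822998046875), 28.14307403564453)
[[-14.52382187 -27.53676209]
 [ 26.46583247  25.93674624]]
```

Request:
step_arm(commands=[{"linear": [0.3,0.02,0],"rotation": [0,0,0],"fingers": 45},{"linear": [0.7,0.03,0],"rotation": [0,0,0],"fingers": 45},{"linear": [0.8,0.03,0],"rotation": [0,0,0],"fingers": 45},{"linear": [0.8,0.03,0],"rotation": [0,0,0],"fingers": 45},{"linear": [0.5,0.02,0.3],"rotation": [0,0,0],"fingers": 45},{"linear": [0.21,0,0.6],"rotation": [0,0,0],"fingers": 45},{"linear": [0,0,0.9],"rotation": [0,0,0],"fingers": 45},{"linear": [0,0,0.9],"rotation": [0,0,0],"fingers": 45},{"linear": [0,0,0.9],"rotation": [0,0,0],"fingers": 45},{"linear": [0,0,0.7],"rotation": [0,0,0],"fingers": 45},{"linear": [0,0,0.4],"rotation": [0,0,0],"fingers": 45},{"linear": [0,0,0.2],"rotation": [0,0,0],"fingers": 45},{"linear": [0,0,0],"rotation": [0,0,0],"fingers": 45},{"linear": [0,0,0],"rotation": [0,0,0],"fingers": 45}])

```text
clock: 8.6
ee_pos: [552.2, 193.1, 251.0]
tcp_rot: [180.0, -0.0, 30.3]
force: [-0.3, -1.0, -3.3]
grip_width: 57.3
gripper_force: 38.8
```

Run:
```python
from h import *
s=manip.state(); print(s["clock"],s["joint_positions"].round(1),s["ee_pos"].round(1),s["tcp_rot"].round(2),s["force"].round(1),s["grip_width"])
o=[]
for c in ("wrist","side"):
    p,d,W,cal=look(c); o.append(p[:,:,::-1])
a=o[1][140:300,160:390]
cv2.imwrite("pics/place.png",np.hstack([cv2.resize(o[0],(400,250)),cv2.resize(a,(359,250))]))
```

```text
8.6 [-22.9  36.2  -1.2 116.2   1.5  27.6 -84.8] [552.2 193.1 251. ] [ 1.7998e+02 -4.0000e-02  3.0320e+01] [-0.3 -1.  -3.3] 57.29913609178338
```

View pics/place.png

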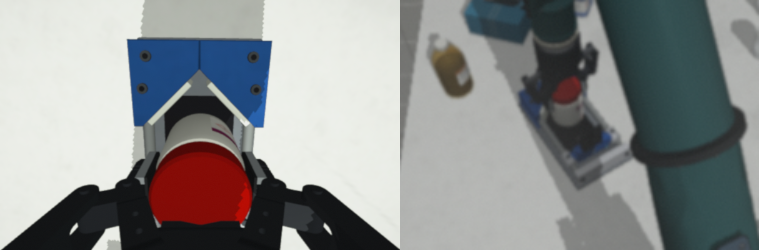

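Run:
```python
from h import *
s=manip.state(); e=s["ee_pos"]; print(e)
p,d,W,cal=look("wrist"); h=cv2.cvtColor(p,cv2.COLOR_RGB2HSV)
a=np.deg2rad(30.2); R=np.array([[np.cos(a),np.sin(a)],[-np.sin(a),np.cos(a)]])
V=(W[...,:2]-e[:2])@R.T
b=(h[...,0]>100)&(h[...,0]<130)&(h[...,1]>100)&(abs(W[...,2]-54)<4)&(d>0)&(V[...,0]>10)
B=V[b]; print(len(B),np.median(W[b][:,2]),cv2.minAreaRect(W[b][:,:2].astype(np.float32)))
print(np.percentile(B,[.5,99.5],axis=0).round(1))
for y in range(-50,51,10):
    q=B[abs(B[:,1]-y)<3,0]
    if len(q): print(y,np.percentile(q,[1,99]).round(1),end=";")
red=((h[...,0]<8)|(h[...,0]>172))&(h[...,1]>110)&(d>0)
zt=np.percentile(W[red][:,2],90);T=V[red&(abs(W[...,2]-zt)<3)];print("\nlid",zt,np.percentile(T,[.5,99.5],axis=0).round(1))
```

```text
[552.32941878 193.40581216 251.76324739]
20545 54.14026690085656 ((598.0557861328125, 220.07086181640625), (67.1430435180664, 106.87666320800781), 29.8875789642334)
[[ 21.4 -52.6]
 [ 86.2  52.7]]
-50 [20.  84.8];-40 [24.8 85.4];-30 [35.3 85.7];-20 [45. 86.];-10 [54.8 86. ];0 [63.7 85.9];10 [55.2 86.4];20 [45.8 86.3];30 [36.4 85.9];40 [26.6 85.9];50 [20.6 85.7];
lid 125.005110456609 [[-13.9 -27.6]
 [ 27.3  25.9]]
```

Request:
step_arm(commands=[{"linear": [0,0,0.4],"rotation": [0,0,0],"fingers": 45},{"linear": [0,0,0.3],"rotation": [0,0,0],"fingers": 45},{"linear": [0,0,0.16],"rotation": [0,0,0],"fingers": 45},{"linear": [0,0,0.06],"rotation": [0,0,0],"fingers": 45},{"linear": [0,0,0.02],"rotation": [0,0,0],"fingers": 45},{"linear": [0,0,0.02],"rotation": [0,0,0],"fingers": 45},{"linear": [0,0,0],"rotation": [0,0,0],"fingers": 45},{"linear": [0,0,0],"rotation": [0,0,0],"fingers": 45}])

```text
clock: 9.42
ee_pos: [551.8, 193.4, 226.8]
tcp_rot: [180.0, -0.0, 30.4]
force: [0.6, -0.6, -3.4]
grip_width: 57.8
gripper_force: 38.8
```

Request:
step_arm(commands=[{"linear": [0,0,0.03],"rotation": [0,0,0],"fingers": 45},{"linear": [0,0,0.03],"rotation": [0,0,0],"fingers": 45},{"linear": [0,0,0],"rotation": [0,0,0],"fingers": 45},{"linear": [0,0,0],"rotation": [0,0,0],"fingers": 45}])

```text
clock: 9.75
ee_pos: [552.0, 193.4, 225.6]
tcp_rot: [180.0, -0.1, 30.4]
force: [0.5, 0.7, 1.0]
grip_width: 57.7
gripper_force: 39.0
```

Request:
step_arm(commands=[{"linear": [0,0,0],"rotation": [0,0,0],"fingers": 58},{"linear": [0,0,0],"rotation": [0,0,0],"fingers": 60},{"linear": [0,0,0],"rotation": [0,0,0],"fingers": 62},{"linear": [0,0,0],"rotation": [0,0,0],"fingers": 66},{"linear": [0,0,0],"rotation": [0,0,0],"fingers": 72},{"linear": [0,0,0],"rotation": [0,0,0],"fingers": 78},{"linear": [0,0,0],"rotation": [0,0,0],"fingers": 84},{"linear": [0,0,0],"rotation": [0,0,0],"fingers": 84},{"linear": [0,0,0],"rotation": [0,0,0],"fingers": 84}], squeeze=20)

```text
clock: 10.5
ee_pos: [551.7, 193.3, 225.2]
tcp_rot: [180.0, -0.0, 30.4]
force: [0.2, -0.2, -1.0]
grip_width: 83.9
gripper_force: 0.0
```

Run:
```python
from h import *
s=manip.state(); e=s["ee_pos"]; print(e,s["grip_width"],s["force"])
p,d,W,cal=look("wrist"); h=cv2.cvtColor(p,cv2.COLOR_RGB2HSV)
a=np.deg2rad(30); R=np.array([[np.cos(a),np.sin(a)],[-np.sin(a),np.cos(a)]])
V=(W[...,:2]-e[:2])@R.T
red=((h[...,0]<8)|(h[...,0]>172))&(h[...,1]>110)&(d>0)
zt=np.percentile(W[red][:,2],90);T=V[red&(abs(W[...,2]-zt)<3)];print("\nlid",zt,np.percentile(T,[.5,99.5],axis=0).round(1))
```

```text
[551.71065968 193.32243955 225.18675072] 83.87738197472616 [ 0.23319593 -0.1708931  -1.02124184]

lid 98.83979109657501 [[-13.9 -27.5]
 [ 27.1  25.7]]
```

Request:
step_arm(commands=[{"linear": [0,0,-0.3],"rotation": [0,0,0],"fingers": 84},{"linear": [0,0,-0.8],"rotation": [0,0,0],"fingers": 84},{"linear": [0,0,-1],"rotation": [0,0,0],"fingers": 84},{"linear": [0,0,-1],"rotation": [0,0,0],"fingers": 84},{"linear": [0,0,-0.9],"rotation": [0,0,0],"fingers": 84},{"linear": [-0.5,0,0],"rotation": [0,0,0],"fingers": 84},{"linear": [-0.9,0,0],"rotation": [0,0,0],"fingers": 30},{"linear": [-0.9,0,0],"rotation": [0,0,0],"fingers": 0},{"linear": [-0.9,0,0],"rotation": [0,0,0],"fingers": 0},{"linear": [-0.9,0,0],"rotation": [0,0,0],"fingers": 0},{"linear": [-0.5,0,0],"rotation": [0,0,0],"fingers": 0},{"linear": [0,0,0],"rotation": [0,0,0],"fingers": 0},{"linear": [0,0,0],"rotation": [0,0,0],"fingers": 0},{"linear": [0,0,0],"rotation": [0,0,0],"fingers": 0}])

```text
clock: 11.72
ee_pos: [453.7, 135.9, 325.8]
tcp_rot: [180.0, -0.2, 30.4]
force: [0.6, 0.3, 0.3]
grip_width: -0.1
gripper_force: 0.0
```

Run:
```python
from h import *
s=manip.state(); e=s["ee_pos"]; print(s["clock"],e,s["tcp_rot"],s["grip_width"],s["force"],s["joint_positions"].round(0))
p,d,W,cal=look("wrist"); cv2.imwrite("pics/behind.png",p[:,:,::-1]); h=cv2.cvtColor(p,cv2.COLOR_RGB2HSV)
a=np.deg2rad(30); R=np.array([[np.cos(a),np.sin(a)],[-np.sin(a),np.cos(a)]])
V=(W[...,:2]-e[:2])@R.T
m=(d>0)&(V[...,0]>-20)&(V[...,0]<60)&(abs(V[...,1])<28)&(W[...,2]>88)&(W[...,2]<102)&(p.max(2)<90)
print("plate top",m.sum(),np.percentile(V[m],[1,50,99],axis=0).round(1),np.median(W[m][:,2]))
red=((h[...,0]<8)|(h[...,0]>172))&(h[...,1]>110)&(d>0)&(abs(W[...,2]-98)<5)
print("lid",cv2.minEnclosingCircle(V[red].astype(np.float32)),np.median(W[red][:,2]))
```

```text
11.7167 [453.69697381 135.94968625 325.79711359] [ 1.79985535e+02 -1.63329706e-01  3.03742089e+01] -0.07083550068098383 [0.59474519 0.28211128 0.30058543] [-21.  23.  -2. 128.   1.  29. -83.]
plate top 1006 [[ 24.3 -19.3]
 [ 29.3   1.3]
 [ 32.4  22.5]] 95.46289300716518
lid ((112.87992858886719, 0.11547400057315826), 28.067935943603516) 98.16264316197692
```

View pics/behind.png

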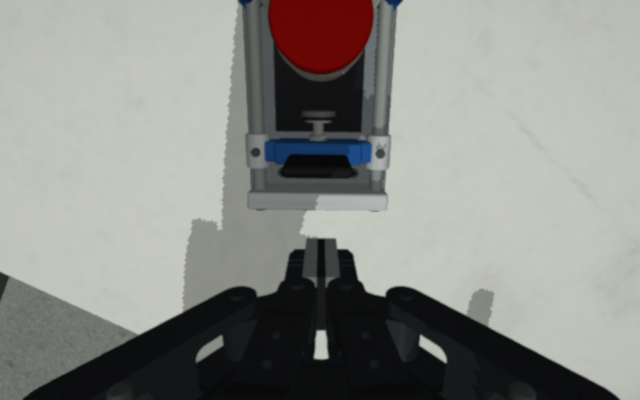

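Request:
step_arm(commands=[{"linear": [0,0,0.5],"rotation": [0,0,0],"fingers": 0},{"linear": [0,0,0.9],"rotation": [0,0,0],"fingers": 0},{"linear": [0,0,0.9],"rotation": [0,0,0],"fingers": 0},{"linear": [0,0,0.8],"rotation": [0,0,0],"fingers": 0},{"linear": [0,0,0.38],"rotation": [0,0,0],"fingers": 0},{"linear": [0.1,0,0],"rotation": [0,0,0],"fingers": 0},{"linear": [0.1,0,0],"rotation": [0,0,0],"fingers": 0},{"linear": [0.1,0,0],"rotation": [0,0,0],"fingers": 0},{"linear": [0,0,0],"rotation": [0,0,0],"fingers": 0},{"linear": [0,0,0],"rotation": [0,0,0],"fingers": 0}])

```text
clock: 12.6
ee_pos: [459.6, 139.3, 239.2]
tcp_rot: [180.0, -0.1, 30.4]
force: [-0.9, 0.1, -0.1]
grip_width: 0.1
gripper_force: 0.0
```

Request:
step_arm(commands=[{"linear": [0.08,0,0],"rotation": [0,0,0],"fingers": 0},{"linear": [0.08,0,0],"rotation": [0,0,0],"fingers": 0},{"linear": [0.08,0,0],"rotation": [0,0,0],"fingers": 0},{"linear": [0.08,0,0],"rotation": [0,0,0],"fingers": 0},{"linear": [0.08,0,0],"rotation": [0,0,0],"fingers": 0},{"linear": [0.08,0,0],"rotation": [0,0,0],"fingers": 0}])

```text
clock: 13.1
ee_pos: [466.2, 143.1, 237.6]
tcp_rot: [-180.0, 0.6, 30.3]
force: [-8.3, -5.6, 6.9]
grip_width: 0.5
gripper_force: 4.6
```

Request:
step_arm(commands=[{"linear": [0.08,0,0],"rotation": [0,0,0],"fingers": 0},{"linear": [0.08,0,0],"rotation": [0,0,0],"fingers": 0},{"linear": [0.08,0,0],"rotation": [0,0,0],"fingers": 0},{"linear": [0.08,0,0],"rotation": [0,0,0],"fingers": 0}])

```text
clock: 13.43
ee_pos: [472.3, 146.5, 237.5]
tcp_rot: [-180.0, 0.8, 30.3]
force: [-8.2, -4.5, 6.5]
grip_width: 0.1
gripper_force: 4.6
```

Request:
step_arm(commands=[{"linear": [0,0,0],"rotation": [0,0,0],"fingers": 0},{"linear": [0,0,0],"rotation": [0,0,0],"fingers": 0},{"linear": [0,0,0],"rotation": [0,0,0],"fingers": 0}])

```text
clock: 13.68
ee_pos: [472.7, 146.8, 237.5]
tcp_rot: [-180.0, 0.7, 30.3]
force: [-6.6, -3.3, 4.8]
grip_width: -0.2
gripper_force: 4.1
```

Request:
step_arm(commands=[{"linear": [0.06,0,0],"rotation": [0,0,0],"fingers": 0},{"linear": [0.06,0,0],"rotation": [0,0,0],"fingers": 0},{"linear": [0.06,0,0],"rotation": [0,0,0],"fingers": 0},{"linear": [0.06,0,0],"rotation": [0,0,0],"fingers": 0},{"linear": [0.06,0,0],"rotation": [0,0,0],"fingers": 0},{"linear": [0.06,0,0],"rotation": [0,0,0],"fingers": 0},{"linear": [0.06,0,0],"rotation": [0,0,0],"fingers": 0},{"linear": [0.06,0,0],"rotation": [0,0,0],"fingers": 0}])

```text
clock: 14.35
ee_pos: [482.7, 152.5, 237.4]
tcp_rot: [-180.0, 0.8, 30.3]
force: [-7.0, -5.6, 5.8]
grip_width: -0.1
gripper_force: 4.6
```

Request:
step_arm(commands=[{"linear": [0.06,0,0],"rotation": [0,0,0],"fingers": 0},{"linear": [0.06,0,0],"rotation": [0,0,0],"fingers": 0},{"linear": [0.06,0,0],"rotation": [0,0,0],"fingers": 0},{"linear": [0.06,0,0],"rotation": [0,0,0],"fingers": 0}])

```text
clock: 14.68
ee_pos: [487.9, 155.4, 237.4]
tcp_rot: [-180.0, 0.8, 30.3]
force: [-7.7, -5.1, 6.8]
grip_width: -0.1
gripper_force: 4.8
```

```bash
cat > chk.py <<'E'
from h import *
s=manip.state(); e=s["ee_pos"]; f=s["force"]; c,sn=np.cos(np.deg2rad(30)),np.sin(np.deg2rad(30))
print(s["clock"],e.round(1),"P",-(f[0]*c+f[1]*sn),f.round(1))
p,d,W,cal=look("wrist"); h=cv2.cvtColor(p,cv2.COLOR_RGB2HSV)
R=np.array([[c,sn],[-sn,c]]); V=(W[...,:2]-[539.6,186.8])@R.T
red=((h[...,0]<8)|(h[...,0]>172))&(h[...,1]>110)&(d>0)&(abs(W[...,2]-98)<6)
T=V[red]; print("lid vise",len(T),[np.round(k,1) for k in cv2.minEnclosingCircle(T.astype(np.float32))],np.median(W[red][:,2]),np.percentile(T,[.5,99.5],axis=0).round(1).tolist())
E
python3 chk.py
```

```text
14.6833 [487.9 155.4 237.4] P 9.24378089145272 [-7.7 -5.1  6.8]
lid vise 25487 [array([15.9, -1.2]), np.float64(28.3)] 98.16494588220762 [[-10.6, -27.9], [35.9, 25.5]]
```

Request:
step_arm(commands=[{"linear": [0.04,0,0],"rotation": [0,0,0],"fingers": 0},{"linear": [0.04,0,0],"rotation": [0,0,0],"fingers": 0},{"linear": [0.04,0,0],"rotation": [0,0,0],"fingers": 0},{"linear": [0.04,0,0],"rotation": [0,0,0],"fingers": 0},{"linear": [0.04,0,0],"rotation": [0,0,0],"fingers": 0},{"linear": [0.04,0,0],"rotation": [0,0,0],"fingers": 0},{"linear": [0.04,0,0],"rotation": [0,0,0],"fingers": 0},{"linear": [0.04,0,0],"rotation": [0,0,0],"fingers": 0}])

```text
clock: 15.4
ee_pos: [494.8, 159.4, 237.4]
tcp_rot: [-180.0, 0.8, 30.3]
force: [-8.2, -5.5, 5.9]
grip_width: 0.3
gripper_force: 4.8
```

```bash
python3 chk.py
```

```text
15.4 [494.8 159.4 237.4] P 9.823351469778288 [-8.2 -5.5  5.9]
lid vise 25462 [array([23.9, -1.3]), np.float64(28.4)] 98.16850235404928 [[-2.6, -27.8], [43.9, 25.4]]
```

Request:
step_arm(commands=[{"linear": [0.02,0,0],"rotation": [0,0,0],"fingers": 0},{"linear": [0.02,0,0],"rotation": [0,0,0],"fingers": 0},{"linear": [0.02,0,0],"rotation": [0,0,0],"fingers": 0},{"linear": [0.02,0,0],"rotation": [0,0,0],"fingers": 0},{"linear": [0.02,0,0],"rotation": [0,0,0],"fingers": 0},{"linear": [0.02,0,0],"rotation": [0,0,0],"fingers": 0}])

```text
clock: 15.95
ee_pos: [497.4, 161.0, 237.4]
tcp_rot: [-180.0, 0.8, 30.3]
force: [-8.0, -4.4, 6.3]
grip_width: -0.0
gripper_force: 4.8
```

Request:
step_arm(commands=[{"linear": [0.015,0,0],"rotation": [0,0,0],"fingers": 0},{"linear": [0.015,0,0],"rotation": [0,0,0],"fingers": 0},{"linear": [0.015,0,0],"rotation": [0,0,0],"fingers": 0}])

```text
clock: 16.2
ee_pos: [498.3, 161.5, 237.4]
tcp_rot: [-180.0, 0.8, 30.3]
force: [-8.6, -5.1, 6.7]
grip_width: 0.0
gripper_force: 4.7
```

Request:
step_arm(commands=[{"linear": [0.015,0,0],"rotation": [0,0,0],"fingers": 0},{"linear": [0.015,0,0],"rotation": [0,0,0],"fingers": 0},{"linear": [0.015,0,0],"rotation": [0,0,0],"fingers": 0}])

```text
clock: 16.45
ee_pos: [499.3, 162.0, 237.4]
tcp_rot: [-180.0, 0.8, 30.3]
force: [-7.6, -5.4, 6.3]
grip_width: -0.1
gripper_force: 4.7
```

Request:
step_arm(commands=[{"linear": [0.015,0,0],"rotation": [0,0,0],"fingers": 0},{"linear": [0.015,0,0],"rotation": [0,0,0],"fingers": 0},{"linear": [0.015,0,0],"rotation": [0,0,0],"fingers": 0}])

```text
clock: 16.7
ee_pos: [500.2, 162.6, 237.4]
tcp_rot: [-180.0, 0.8, 30.3]
force: [-7.7, -5.1, 6.8]
grip_width: 0.0
gripper_force: 4.9
```

```bash
python3 chk.py
```

```text
16.7 [500.2 162.6 237.4] P 9.188043742719348 [-7.7 -5.1  6.8]
lid vise 25462 [array([30. , -0.4]), np.float64(28.3)] 98.16903804181075 [[3.6, -27.1], [50.2, 26.1]]
```

Request:
step_arm(commands=[{"linear": [0.01,0,0],"rotation": [0,0,0],"fingers": 0},{"linear": [0.01,0,0],"rotation": [0,0,0],"fingers": 0},{"linear": [0.01,0,0],"rotation": [0,0,0],"fingers": 0}])

```text
clock: 17.0
ee_pos: [500.8, 162.8, 237.4]
tcp_rot: [-180.0, 0.8, 30.3]
force: [-8.4, -5.3, 6.2]
grip_width: 0.1
gripper_force: 5.1
```

Request:
step_arm(commands=[{"linear": [0.01,0,0],"rotation": [0,0,0],"fingers": 0},{"linear": [0.01,0,0],"rotation": [0,0,0],"fingers": 0}])

```text
clock: 17.17
ee_pos: [500.9, 162.9, 237.4]
tcp_rot: [-180.0, 0.9, 30.3]
force: [-8.9, -6.7, 9.0]
grip_width: 0.0
gripper_force: 5.4
```

```bash
python3 chk.py
```

```text
17.1667 [500.9 162.9 237.4] P 11.042824570244905 [-8.9 -6.7  9. ]
lid vise 25527 [array([30.6, -0. ]), np.float64(28.3)] 98.16596609949798 [[4.1, -26.6], [50.8, 26.5]]
```

Request:
step_arm(commands=[{"linear": [0.01,0,0],"rotation": [0,0,0],"fingers": 0},{"linear": [0.01,0,0],"rotation": [0,0,0],"fingers": 0}])

```text
clock: 17.38
ee_pos: [501.1, 163.1, 237.3]
tcp_rot: [-180.0, 0.9, 30.3]
force: [-10.0, -5.9, 8.6]
grip_width: 0.1
gripper_force: 5.7
```

Request:
step_arm(commands=[{"linear": [0.01,0,0],"rotation": [0,0,0],"fingers": 0},{"linear": [0.01,0,0],"rotation": [0,0,0],"fingers": 0}])

```text
clock: 17.55
ee_pos: [501.3, 163.1, 237.3]
tcp_rot: [-180.0, 1.0, 30.3]
force: [-9.4, -6.5, 10.0]
grip_width: 0.0
gripper_force: 6.0
```

Request:
step_arm(commands=[{"linear": [0.01,0,0],"rotation": [0,0,0],"fingers": 0},{"linear": [0.01,0,0],"rotation": [0,0,0],"fingers": 0},{"linear": [0.01,0,0],"rotation": [0,0,0],"fingers": 0},{"linear": [0.01,0,0],"rotation": [0,0,0],"fingers": 0}])

```text
clock: 17.88
ee_pos: [501.6, 163.3, 237.1]
tcp_rot: [-180.0, 1.1, 30.2]
force: [-10.5, -7.6, 10.3]
grip_width: 0.1
gripper_force: 6.6
```

Request:
step_arm(commands=[{"linear": [0.01,0,0],"rotation": [0,0,0],"fingers": 0},{"linear": [0.01,0,0],"rotation": [0,0,0],"fingers": 0},{"linear": [0,0,0],"rotation": [0,0,0],"fingers": 0}])

```text
clock: 18.13
ee_pos: [501.8, 163.4, 237.1]
tcp_rot: [-180.0, 1.1, 30.2]
force: [-11.4, -6.9, 9.7]
grip_width: 0.2
gripper_force: 6.7
```

Request:
step_arm(commands=[{"linear": [0.01,0,0],"rotation": [0,0,0],"fingers": 0},{"linear": [0.01,0,0],"rotation": [0,0,0],"fingers": 0},{"linear": [0.01,0,0],"rotation": [0,0,0],"fingers": 0},{"linear": [0.01,0,0],"rotation": [0,0,0],"fingers": 0},{"linear": [0,0,0],"rotation": [0,0,0],"fingers": 0}])

```text
clock: 18.55
ee_pos: [502.1, 163.6, 237.0]
tcp_rot: [-180.0, 1.2, 30.2]
force: [-11.5, -8.5, 11.0]
grip_width: -0.2
gripper_force: 7.3
```

Request:
step_arm(commands=[{"linear": [0.01,0,0],"rotation": [0,0,0],"fingers": 0},{"linear": [0.01,0,0],"rotation": [0,0,0],"fingers": 0},{"linear": [0,0,0],"rotation": [0,0,0],"fingers": 0}])

```text
clock: 18.8
ee_pos: [502.3, 163.7, 237.0]
tcp_rot: [-180.0, 1.3, 30.2]
force: [-12.8, -8.5, 12.0]
grip_width: 0.2
gripper_force: 7.6
```

```bash
python3 chk.py
```

```text
18.8 [502.3 163.7 237. ] P 15.305989089528406 [-12.8  -8.5  12. ]
lid vise 25973 [array([30.7,  0.1]), np.float64(28.3)] 98.17228683937296 [[4.2, -26.6], [51.1, 26.6]]
```

Request:
step_arm(commands=[{"linear": [0.01,0,0],"rotation": [0,0,0],"fingers": 0},{"linear": [0.01,0,0],"rotation": [0,0,0],"fingers": 0},{"linear": [0,0,0],"rotation": [0,0,0],"fingers": 0}])

```text
clock: 19.1
ee_pos: [502.4, 163.8, 237.0]
tcp_rot: [-180.0, 1.3, 30.2]
force: [-12.7, -8.7, 13.2]
grip_width: 0.1
gripper_force: 7.9
```

Request:
step_arm(commands=[{"linear": [-0.04,0,0],"rotation": [0,0,0],"fingers": 0},{"linear": [-0.06,0,0],"rotation": [0,0,0],"fingers": 0},{"linear": [-0.1,0,0],"rotation": [0,0,0],"fingers": 0},{"linear": [-0.2,0,0],"rotation": [0,0,0],"fingers": 0},{"linear": [-0.3,0,0],"rotation": [0,0,0],"fingers": 0},{"linear": [-0.5,0,0],"rotation": [0,0,0],"fingers": 0},{"linear": [0,0,-0.4],"rotation": [0,0,0],"fingers": 0},{"linear": [0,0,-0.9],"rotation": [0,0,0],"fingers": 0},{"linear": [0,0,-0.9],"rotation": [0,0,0],"fingers": 0},{"linear": [0,0,-0.9],"rotation": [0,0,0],"fingers": 0},{"linear": [0,0,-0.4],"rotation": [0,0,0],"fingers": 0},{"linear": [0,0,0],"rotation": [0,0,0],"fingers": 0},{"linear": [0,0,0],"rotation": [0,0,0],"fingers": 0}])

```text
clock: 20.18
ee_pos: [483.6, 153.5, 326.3]
tcp_rot: [180.0, -0.1, 30.4]
force: [-0.6, 0.4, -0.8]
grip_width: -0.2
gripper_force: 0.0
```

```bash
python3 chk.py
python3 - <<'E'
from h import *
p,d,W,c=look("wrist"); cv2.imwrite("pics/fin.png",p[:,:,::-1])
E
```

```text
20.1833 [483.6 153.5 326.3] P 0.2692859961447193 [-0.6  0.4 -0.8]
lid vise 8638 [array([30.4,  0.2]), np.float64(28.0)] 98.17984307154154 [[4.0, -26.3], [55.1, 26.7]]
```

View pics/fin.png

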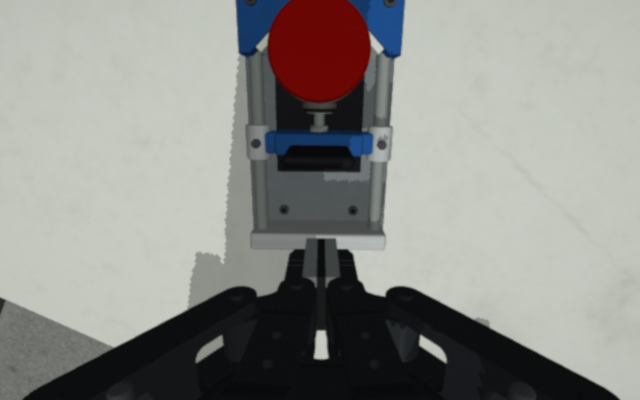

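The lid at pixel (319,48) sits centred in the V with the pad against its back, and the gripper is clear of everything. The jar measures (30.4, 0.2) in the vise frame, against a seat at (30, 0).

```bash
python3 -c "
from cell import manip
print(manip.hand_in())"
```

```text
the job is handed in; nothing more can be done
None
```

The jar stands upright in the vise, about 0.5 mm from the seat by the wrist camera. It is clamped with an estimated 6–7 N (final push about 15.4 N), the arm is clear, and the job was handed in at about 20 s with no verdict shown.

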